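# Set the length stop and load the pipe for the next cut

### The arm

A 6-joint arm with a two-finger parallel gripper is mounted at the origin on the work surface. World frame = base frame: x ahead of the robot, y to its left, z up, the work surface at z = 0. Lengths are in m, angles in rad, forces in N, time in s.
With the tool pointing down it reaches from about 0.35 to 0.875 m from the base axis. Payload 4.2 kg.
Tool frame: the origin (TCP) lies between the finger pads; the fingertips stand 25 mm ahead of it and the grasp point (between the pads) lies 6 mm ahead of it; z points along the fingers, x is the direction in which the jaws open and shut, and the axes are right-handed (so a half turn about z gives the same grasp; the last joint's range is limited). The gripper opens to 85 mm and grips with 20 to 120 N. Pads are 22 mm wide; open, the fingers measure 114 mm over their backs; the gripper's body (76 mm by 85 mm) begins 54 mm behind the grasp point. The pads swing forward as they close: fully open they stand 13 mm farther back than shut.
Start: joints at [-0.923, 0.385, 0.008, 0, -1.194, -0.259], TCP at [0.237, -0.578, 0.256] pointing down, gripper open.
Joint ranges: [-3.14, 3.14], [-1.21, 2.06], [-1.07, 1.41], [-3.16, 2.05], [-2.99, -0.16], [-3.1, 3.1]. Speed limits (rad/s): [2.79, 2.79, 3.14, 3.14, 3.14, 3.14].

### API

Orientations are given as [roll, pitch, yaw] about the fixed x, y, z axes, in that order (R = Rz(yaw) Ry(pitch) Rx(roll)).
In Python, from bench import robot gives the robot as it stands.
- The arm moves only by the tool servo_tool, never from a script. Its argument "series" is a list of rows, each an object of numbers: "claw": the finger opening in cm, from 0 to 8.54; "dx", "dy", "dz": the shift along the tool's x, y, z in cm; "ax", "ay", "az": the turn, a rotation vector about the tool's x, y, z in degrees. A call has 1 to 10 rows; each row is the pose to reach, as a shift and turn from the pose measured when the call began, along the tool's axes at that moment; what a row does not reach only later rows make up. A row lasts 1/10 s, in which the tool goes at most 50 mm and 8.59 degrees, less where a joint would pass 70% of its speed; a pose out of reach is approached as far as the arm can. A call with a gripper value outside its range is refused whole. The fingers move at their own pace and stop on an object; "squeeze" is the grip in N (left out, the last holds). Time passes only in rows, so rows that repeat a pose let the fingers close. It gives the time, the measured TCP pose, the force and the opening at its end, in the units of the state.
- robot.get_obs(): the state, without advancing time (a new reading comes with each control period).
- robot.camera(name): name is "scene" or "top"; returns the picture (420x560x3 uint8, red, green, blue); there is no depth.
- robot.camera_params(name): a dict with "fx", "fy", "cx", "cy" (pixels), "distortion" ([k1, k2, p1, p2, k3] as OpenCV has them; the pictures are not rectified), "R" (3x3) and "t" (3): a world point X has camera coordinates R X + t. Camera axes: x right, y down, z forward; pixel columns grow to the right and rows downward; lengths in m; the calibration is good to about 2 mm. A picture is of the moment at which its call begins. camera_params takes no time and is no camera call.
- robot.hand_in(): hands the job in, once; it reports no verdict.
The state is a dict: "t": time; "q": joint angles; "joint_vel": joint speeds; "effort": joint torques, N m; "eef_pos": TCP position; "eef_rot": TCP orientation; "wrist_force": force on the tool from outside, world axes, zero at the start; "moment": the same for the moment, N m; "opening": opening from 0.0 (shut) to 1.0 (fully open).
Only numpy, scipy, OpenCV 4.12 (cv2) and the standard library are available. Lean on these libraries where they do the work, as an engineer would, in place of code of your own. Each camera call takes 0.05 s, during which the arm holds its last target.

### The job

Get the pipe-cutting jig ready for the next cut. Push the length stop along its rail towards the saw guide until its spring detent drops into the middle one of the rail's three notches, then push the white pipe endways through the saw guide until its end rests against the stop, gently enough that the stop stays in its notch. Only push: do not grip the stop, do not lift the pipe out of its trough, and leave the fittings, the offcut and the can around the jig where they are.

Things in the scene. Friction and masses are not known exactly. Their poses are not given: they have to be found in the camera images.
- jig: Fixed pipe-cutting jig. Origin on the bench under the centre of its plywood board (140 mm along x, 510 mm along y, 18 mm thick). Its y axis runs along pipe and rail, its x axis points from pipe to rail. In its frame an aluminium V trough for the pipe lies along x = -30 mm, y = -250 to +120 mm, its flanks reaching 38 mm above the bench.
- middle_notch (a point): Centre of the middle V notch in the rail, at the height of the rail's top, 42 mm above the bench (jig frame x = 38, y = 73 mm). The rail is a 20 mm wide aluminium bar from y = -35 to +247 mm, with a 4 mm high end screw at y = +241 mm. Its three notches, 12 mm wide and 6 mm deep, lie 50 mm apart: the others at -50 and +50 mm along the jig's y from this one.
- stop (a joint): Length stop along the rail, m: 0 at the far end, growing as it is pushed to -y of the jig (to the saw guide), limit 0.212; far notch 0.090, middle 0.140, near 0.190. Starts at 0 to 0.125, perhaps in the far notch. Slides at about 3 N; over the last 5 mm before a notch it is drawn in (the push drops away) and centres itself; pushing it out of a notch takes 15 to 20 N.
- detent (a joint): Drop of the stop's sprung roller, in m: about 0.001 while it rides on the top of the rail, 0.0047 when it lies fully down in a notch. A 6 mm steel stem on the stop's top goes down with it (its tip then stands about 4 mm lower).
- stop_outer (a point): Centre of the stop's outer end face (towards +y of the jig), to be pushed on; 48 mm wide along the jig's x, 18 mm high (46 to 64 mm above the bench), this point 54 mm up, over the rail's middle. The grey saddle block is 56 mm long along the rail; the roller sits in its middle, 28 mm from this face, with a 16 mm wide steel spring housing and stem above it, up to 75 mm above the bench.
- stop_face (a point): The point on the stop's inner face (looking to -y of the jig) that the centre of the pipe's end comes to, on the pipe's axis, 45.6 mm above the bench. The face belongs to an arm 12 mm thick that reaches from the saddle over the trough, 39 to 65 mm above the bench.
- pipe_feed_end (a point): Centre of the pipe's end on the feed side (-y of the jig), the end to push; the axis is 45.6 mm above the bench. The white pipe is loose, straight, 240 mm long, 32 mm in outer diameter, about 0.1 kg, lies in the V trough along the jig's y, through the saw guide, and slides at about 1 N. Its ends may be pushed like those of a solid rod.
- pipe_stop_end (a point): Centre of the pipe's other end (+y in the jig's frame), which must come against the stop; at the start it looks 15 to 50 mm out of the saw kerf.
- elbow: Loose white 90 degree pipe elbow lying on the bench behind the jig, 40 mm thick, arms 52 mm long from the origin along its x and y; origin on the bench under its corner. Leave it alone.
- offcut: Loose short piece of white pipe standing on end on the jig's board, in its corner on the robot's side and at the rail's far end (about x = -43, y = +229 mm in the jig's frame), 32 mm in diameter, 62 mm high, so 80 mm above the bench; origin at the centre of its underside. Leave it alone.
- valve: Loose grey ball valve with two union nuts and an orange lever on top, 130 mm long along its y, 58 mm wide, 78 mm high, behind the jig; origin at the centre of its foot. Leave it alone.
- cement_can: Loose steel can with a blue band and a black cap, 62 mm in diameter, 102 mm high, behind the jig; origin at the centre of its underside. Leave it alone.
- saw_kerf (a point): Centre of the 3 mm saw slot, on the pipe's axis (jig frame x = -30, y = -85 mm, 45.6 mm above the bench). The saw guide is four wooden cheeks, 80 mm high, standing in two pairs on both sides of the trough, within 42 mm of this point along the jig's y; their insides are 40 mm apart.
Things that resemble listed ones, but are neither listed nor needed, are in the scene too. What is shaped like the part that bears pipe_feed_end but blue or orange is not meant.

How it is judged:
On the way, in this order (a step that is already met when the one before it is completed fails the run):
1. the length stop has clicked into the middle notch (value of joint stop between 0.1365 and 0.1435 m and value of joint detent above 0.0022 m), for 0.2 s.
2. the pipe's end is against the stop, with the stop still in the middle notch (all of step 1 and y of pipe_stop_end in the frame of stop_face above -0.0025 m and distance between pipe_stop_end and stop_face below 0.006 m), for 0.1 s.
At the end, for the whole second after the job is handed in: The stop rests in the middle notch (within 2 mm, its roller at least 3 mm down); the pipe lies in its trough with its end against the stop (gap under 2.5 mm, at most 5 mm off in all); the stop is at rest and the bystanders have not been moved (value of joint stop between 0.138 and 0.142 m and value of joint detent above 0.003 m and y of pipe_stop_end in the frame of stop_face above -0.0025 m and distance between pipe_stop_end and stop_face below 0.005 m and x of pipe_feed_end in the frame of jig between -0.035 and -0.025 m and height (world z) of pipe_feed_end below 0.05 m and velocity of joint stop between -0.005 and 0.005 m/s and velocity of joint detent below 0.01 m/s); the robot touches nothing.
It fails at once if the stop is gripped between the fingers instead of pushed ((contact force between any of stop_c0, stop_c4 and the fingers above 1 N and contact force between any of stop_c1, stop_c5 and the fingers above 1 N) or contact force between each of stop_c2, stop_c3 and the fingers above 1 N).
It fails at once if the pipe is lifted out of its trough at either end (15 mm) (height (world z) of any of pipe_feed_end, pipe_stop_end above 0.06 m).
It fails at once if the elbow, offcut, valve or can is moved more than 15 mm (distance of any of elbow, offcut, valve, cement_can from where it was at the start of the episode above 0.015 m).
It fails at once if the offcut, valve or can is tipped over (angle between any of offcut, valve, cement_can's own z axis and vertical above 0.3 rad).
It also fails if it takes over 51 s, if anything falls off the work surface, if the arm or the gripper's body presses on something with over 40 N, if the wrist force passes 120 N, or if a joint passes its speed limit or range.

## Working session

There is one attempt and no reset: what is moved stays moved. The work goes in short steps, Python scripts to look and compute and a tool call to move; the robot and the scene stay as the last step left them, time stands still between calls to the robot, and variables do not carry over. Pictures are saved under pics/ and viewed, and the job is handed in when it is done.

Besides the shell and the picture viewer there is one more tool, called after "Emit:" as a command line: name --argument value ..., lists and objects as JSON in quotes. servo_tool: Moves the arm, as the interface text tells. Its arguments: {"type":"object","properties":{"series":{"type":"array"},"squeeze":{"type":"number"}},"required":["series"]}

```bash
ls; mkdir -p pics; python3 - <<'E'
from bench import robot
import cv2,json
for n in("scene","top"):
    im=robot.camera(n); cv2.imwrite(f"pics/{n}0.png",im[:,:,::-1]); print(n,robot.camera_params(n))
print(robot.get_obs())
E
```

```text
pics
scene {'fx': 441.611979884062, 'fy': 441.611979884062, 'cx': 282.36336507567455, 'cy': 205.49110838039252, 'distortion': array([0.01639632, 0.        , 0.        , 0.        , 0.        ]), 'R': array([[ 0.54167909,  0.8405382 , -0.00890506],
       [ 0.55809205, -0.36754025, -0.74394047],
       [-0.62858335,  0.39800715, -0.66818656]]), 't': array([-0.27059763, -0.23410773,  1.35994887])}
top {'fx': 402.73213444799535, 'fy': 402.73213444799535, 'cx': 278.50157394557164, 'cy': 213.40110762747813, 'distortion': array([0.01657996, 0.        , 0.        , 0.        , 0.        ]), 'R': array([[-0.02036782, -0.99977294,  0.00626331],
       [-0.99703411,  0.01984619, -0.07435801],
       [ 0.07421682, -0.00775925, -0.99721194]]), 't': array([-0.01015594,  0.53214115,  1.06165613])}
{'t': 0.1, 'q': array([-9.23374165e-01,  3.85487973e-01,  6.79910027e-03, -4.21364140e-04,
       -1.19403093e+00, -2.58616590e-01]), 'joint_vel': array([ 4.56785563e-04, -3.08199140e-03,  1.52469600e-03, -1.54505172e-05,
        1.60609867e-07,  6.88641788e-04]), 'effort': array([-5.67831758e-04, -3.93319631e+01,  1.88929904e+01,  4.19794321e+00,
       -2.59073582e-03,  4.57608607e-06]), 'eef_pos': array([ 0.23677828, -0.57791185,  0.25534227]), 'eef_rot': array([-3.14147922e+00, -1.95967052e-03,  1.95944639e+00]), 'wrist_force': array([-0.83492448, -0.10916788,  0.2569831 ]), 'moment': array([ 0.00917491, -0.01580973, -0.01996104]), 'opening': 1.0024671254892925}
```

View pics/scene0.png

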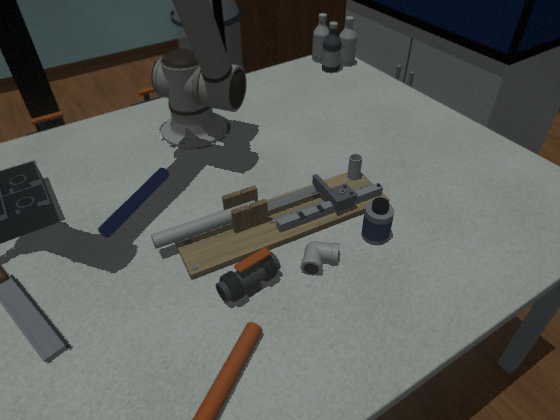

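View pics/top0.png

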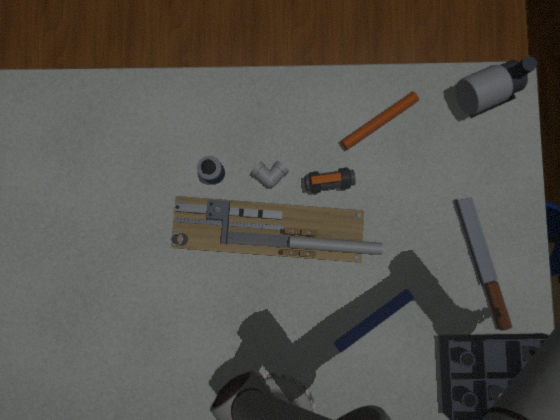

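The jig spans x 172–363, y 195–263 in the top view. There are three pipe-like things: the white pipe in the trough at (335,244), a blue rod at (375,320) and an orange rod at (380,120). The white one in the trough is the one meant. The stop is at about (217,210) and the offcut at (180,240). I'll confirm with enlarged crops.

```bash
python3 - <<'E'
import cv2
a=cv2.imread("pics/top0.png"); c=cv2.resize(a[185:275,160:400],None,fx=3.3,fy=3.3,interpolation=cv2.INTER_CUBIC)
c=cv2.convertScaleAbs(c,alpha=1.5,beta=10)
cv2.imwrite("pics/top0c.png",c)
a=cv2.imread("pics/scene0.png"); c=cv2.resize(a[140:290,140:410],None,fx=2.9,fy=2.9,interpolation=cv2.INTER_CUBIC)
c=cv2.convertScaleAbs(c,alpha=1.5,beta=10)
cv2.imwrite("pics/scene0c.png",c)
E
```

```text
(no output)
```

View pics/top0c.png

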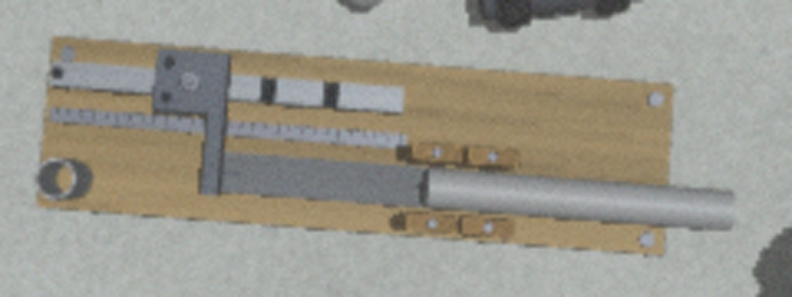

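View pics/scene0c.png

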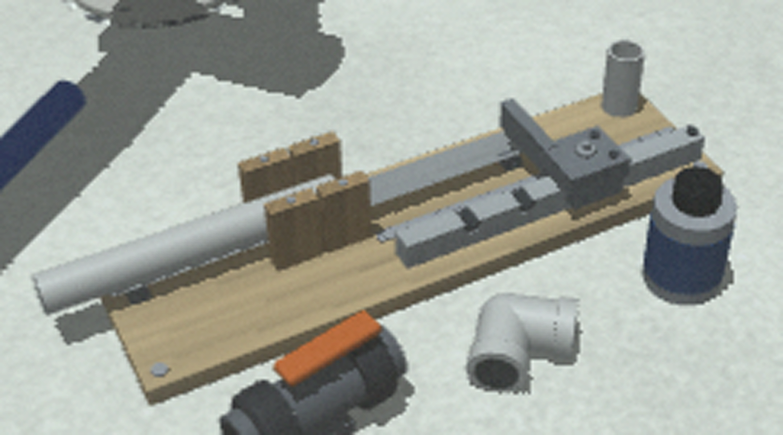

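The crops show the white pipe in the trough, its feed end at crop (733,210). The stop is at crop (155–228, 50–115), with two open notches at crop x 268 (middle) and 330 (near), so the stop covers the far one. Next I'll measure in both views.

```bash
cat > h.py <<'E'
import numpy as np, cv2
from bench import robot
P={n:robot.camera_params(n) for n in("scene","top")}
def ray(n,px):
    p=P[n];K=np.array([[p['fx'],0,p['cx']],[0,p['fy'],p['cy']],[0,0,1]])
    u=cv2.undistortPoints(np.array([[px]],float),K,p['distortion'])[0,0]
    R=p['R'];return -R.T@p['t'],R.T@np.array([u[0],u[1],1.])
def cast(n,px,z):
    o,d=ray(n,px);return o+d*(z-o[2])/d[2]
def tri(a,b):
    o1,d1=ray("top",a);o2,d2=ray("scene",b)
    d1/=np.linalg.norm(d1);d2/=np.linalg.norm(d2)
    s=np.linalg.lstsq(np.c_[d1,-d2],o2-o1,rcond=None)[0]
    p,q=o1+s[0]*d1,o2+s[1]*d2
    return (p+q)/2,np.linalg.norm(p-q)
def proj(n,X):
    p=P[n];K=np.array([[p['fx'],0,p['cx']],[0,p['fy'],p['cy']],[0,0,1]])
    return cv2.projectPoints(np.atleast_2d(X).astype(float),cv2.Rodrigues(p['R'])[0],p['t'],K,p['distortion'])[0][:,0]
T=lambda x,y:(160+(x+.5)/3.3-.5,185+(y+.5)/3.3-.5)
S=lambda x,y:(140+(x+.5)/2.9-.5,140+(y+.5)/2.9-.5)
E
python3 - <<'E'
from h import *
np.set_printoptions(precision=4,suppress=True)
c=np.array([cast("top",T(*p),.018)[:2] for p in[(52,37),(672,83),(664,254),(37,207)]])
print("corners",c); 
print("sizes",[np.linalg.norm(c[i]-c[i-1]) for i in range(4)],"centre",c.mean(0))
v=(c[0]-c[1]+c[3]-c[2])/2; th=np.arctan2(-v[0],v[1]);print("yaw",th)
# two-view
pr={"near notch":((330,95),(468,218)),"mid notch":((268,91),(524,199)),"feed end top":((733,210),None),
 "stem top":((190,82),(586,149)),"arm end top outer":((202,193),None)}
for k,(a,b) in pr.items():
    if b: print(k,tri(T(*a),S(*b)))
print("notches z42",cast("top",T(268,91),.042),cast("top",T(330,95),.042))
print("scene z42",cast("scene",S(524,199),.042),cast("scene",S(468,218),.042))
print("stem z75",cast("top",T(190,82),.075))
print("stop outer edge z64",cast("top",T(158,50),.064),cast("top",T(152,112),.064))
print("feed end z46 edges",cast("top",T(735,194),.0456),cast("top",T(733,230),.0456))
print("pipe stop end",cast("top",T(428,170),.0456),cast("top",T(426,204),.0456))
E
```

```text
corners [[ 0.5848  0.2556]
 [ 0.5371 -0.2494]
 [ 0.3987 -0.2379]
 [ 0.4469  0.2678]]
sizes [np.float64(0.1384689287797888), np.float64(0.5072143977633395), np.float64(0.13896050990528835), np.float64(0.5079847027420511)] centre [0.4919 0.009 ]
yaw -0.0946059308095384
near notch (array([0.5316, 0.0296, 0.0406]), np.float64(0.0016911617886114238))
mid notch (array([0.5364, 0.0799, 0.0393]), np.float64(0.0034610087134611927))
stem top (array([0.5418, 0.1369, 0.0691]), np.float64(0.0016350420064299674))
notches z42 [0.5352 0.0782 0.042 ] [0.5311 0.0289 0.042 ]
scene z42 [0.5395 0.0796 0.042 ] [0.5332 0.0295 0.042 ]
stem z75 [0.5408 0.1354 0.075 ]
stop outer edge z64 [0.5673 0.1617 0.064 ] [0.5189 0.1667 0.064 ]
feed end z46 edges [ 0.446  -0.2899  0.0456] [ 0.4177 -0.2872  0.0456]
pipe stop end [ 0.4698 -0.0478  0.0456] [ 0.443  -0.0456  0.0456]
```

The board measures 508×139 mm (510×140 expected), centred at (0.492, 0.009) with yaw −0.095. The notch height comes out at about 40 mm (42 expected). The stem sits 57 mm beyond the middle notch, so stop ≈ 0.083 and the far notch still lies ahead of it. I'll close the fingers, travel over and stand off the outer face.

```bash
cat >> h.py <<'E'
from scipy.spatial.transform import Rotation as Ro
np.set_printoptions(precision=4,suppress=True)
YAW=-0.0946; J0=np.array([.4919,.009]); JX=np.array([np.cos(YAW),np.sin(YAW)]); JY=np.array([-np.sin(YAW),np.cos(YAW)])
def j2w(x,y,z): return np.r_[J0+x*JX+y*JY,z]
def w2j(p): d=np.array(p)[:2]-J0; return np.array([d@JX,d@JY,p[2]])
def go(target,yaw=np.pi+YAW):
    o=robot.get_obs();R=Ro.from_euler('xyz',o['eef_rot'])
    Rt=Ro.from_euler('xyz',[np.pi,0,yaw])
    print("shift cm",R.inv().apply(np.array(target)-o['eef_pos'])*100,"turn deg",(R.inv()*Rt).as_rotvec(degrees=True))
def st():
    o=robot.get_obs();print("t",o['t'],"jig",w2j(o['eef_pos']),"z",o['eef_pos'][2],"rot",o['eef_rot'],"F",o['wrist_force'],"Fy",o['wrist_force'][:2]@JY,"op",o['opening'])
E
python3 -c "
from h import *
go(j2w(.038,.200,.2)); go(j2w(.038,.200,.255))"
```

```text
shift cm [60.5796 58.5086  5.6463] turn deg [  0.0552  -0.1045 -62.3118]
shift cm [60.5904 58.508   0.1463] turn deg [  0.0552  -0.1045 -62.3118]
```

Emit:
servo_tool --series '[{"claw": 0,"dx": 3.5,"dy": 3.4,"az": -6},{"claw": 0,"dx": 7,"dy": 6.8,"az": -12},{"claw": 0,"dx": 10.5,"dy": 10.2,"az": -18},{"claw": 0,"dx": 14,"dy": 13.6,"az": -24},{"claw": 0,"dx": 17.5,"dy": 17,"az": -30},{"claw": 0,"dx": 21,"dy": 20.4,"az": -36},{"claw": 0,"dx": 24.5,"dy": 23.8,"az": -42},{"claw": 0,"dx": 28,"dy": 27.2,"az": -48},{"claw": 0,"dx": 31.5,"dy": 30.6,"az": -55},{"claw": 0,"dx": 35,"dy": 34,"az": -62.3}]' --squeeze 30

```text
$.series[0]: bad value
```

```bash
python3 -c "
from h import *
st();go(j2w(.038,.200,.17))"
```

```text
t 0.1 jig [-0.1985 -0.6084  0.2553] z 0.2553422718864423 rot [-3.1415 -0.002   1.9594] F [-0.8349 -0.1092  0.257 ] Fy -0.18754586848218796 op 1.0024671254892925
shift cm [60.5738 58.509   8.6463] turn deg [  0.0552  -0.1045 -62.3118]
```

Emit:
servo_tool --series '[{"claw": 0,"dx": 3.5,"dy": 3.4,"dz": 0,"ax": 0,"ay": 0,"az": -6},{"claw": 0,"dx": 7,"dy": 6.8,"dz": 0,"ax": 0,"ay": 0,"az": -12},{"claw": 0,"dx": 10.5,"dy": 10.2,"dz": 0,"ax": 0,"ay": 0,"az": -18},{"claw": 0,"dx": 14,"dy": 13.6,"dz": 0,"ax": 0,"ay": 0,"az": -24},{"claw": 0,"dx": 17.5,"dy": 17,"dz": 0,"ax": 0,"ay": 0,"az": -30},{"claw": 0,"dx": 21,"dy": 20.4,"dz": 0,"ax": 0,"ay": 0,"az": -36},{"claw": 0,"dx": 24.5,"dy": 23.8,"dz": 0,"ax": 0,"ay": 0,"az": -42},{"claw": 0,"dx": 28,"dy": 27.2,"dz": 0,"ax": 0,"ay": 0,"az": -48},{"claw": 0,"dx": 31.5,"dy": 30.6,"dz": 0,"ax": 0,"ay": 0,"az": -55},{"claw": 0,"dx": 35,"dy": 34,"dz": 0,"ax": 0,"ay": 0,"az": -62.3}]' --squeeze 30

```text
t: 1.1
eef_pos: [0.4188, -0.1232, 0.256]
eef_rot: [3.14, -0.001, 3.052]
wrist_force: [1.0, -0.7, 0.5]
opening: -0.001
```

```bash
python3 -c "
from h import *
st();go(j2w(.038,.200,.17))"
```

```text
t 1.1 jig [-0.0603 -0.1385  0.256 ] z 0.25599277729827613 rot [ 3.1398 -0.0008  3.0521] F [ 0.9903 -0.655   0.4821] Fy -0.5585214450663843 op -0.0007455616326811208
shift cm [-10.0051  33.7841   8.6529] turn deg [ 0.1051 -0.0487  0.29  ]
```

Emit:
servo_tool --series '[{"claw": 0,"dx": -1.3,"dy": 4.3,"dz": 0,"ax": 0.1,"ay": 0,"az": 0.3},{"claw": 0,"dx": -2.6,"dy": 8.6,"dz": 0,"ax": 0.1,"ay": 0,"az": 0.3},{"claw": 0,"dx": -3.9,"dy": 12.9,"dz": 0,"ax": 0.1,"ay": 0,"az": 0.3},{"claw": 0,"dx": -5.2,"dy": 17.2,"dz": 1,"ax": 0.1,"ay": 0,"az": 0.3},{"claw": 0,"dx": -6.5,"dy": 21.5,"dz": 2,"ax": 0.1,"ay": 0,"az": 0.3},{"claw": 0,"dx": -7.8,"dy": 25.8,"dz": 4,"ax": 0.1,"ay": 0,"az": 0.3},{"claw": 0,"dx": -9,"dy": 30,"dz": 6,"ax": 0.1,"ay": 0,"az": 0.3},{"claw": 0,"dx": -10,"dy": 33.8,"dz": 8.6,"ax": 0.1,"ay": 0,"az": 0.3},{"claw": 0,"dx": -10,"dy": 33.8,"dz": 12,"ax": 0.1,"ay": 0,"az": 0.3},{"claw": 0,"dx": -10,"dy": 33.8,"dz": 14,"ax": 0.1,"ay": 0,"az": 0.3}]'

```text
t: 2.1
eef_pos: [0.5471, 0.2054, 0.1129]
eef_rot: [-3.139, -0.005, 3.048]
wrist_force: [-0.4, -0.7, -0.4]
opening: 0.001
```

```bash
python3 - <<'E'
from h import *
st();go(j2w(.038,.195,.077))
a=robot.camera("scene");cv2.imwrite("pics/s1.png",cv2.resize(a[100:270,250:470,::-1],None,fx=3.4,fy=3.4,interpolation=cv2.INTER_CUBIC))
E
```

```text
t 2.1 jig [0.0364 0.2007 0.1129] z 0.11291915493356548 rot [-3.1389 -0.0053  3.048 ] F [-0.4011 -0.6982 -0.353 ] Fy -0.7329550714391277 op 0.0007380259241865749
shift cm [-0.1742 -0.5596  3.5926] turn deg [-0.1562 -0.3007  0.0562]
```

View pics/s1.png

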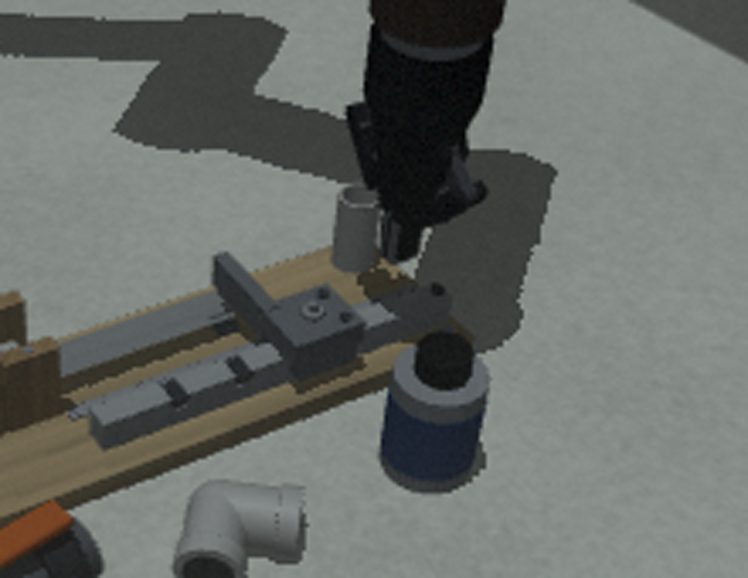

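The closed fingertips show at crop (400,258), over the rail between the stop and the end screw. I'll check the tip height by casting a ray.

```bash
python3 - <<'E'
from h import *
p=robot.get_obs()['eef_pos']
for d in(.015,.025,.035): print(d,(proj("scene",p-[0,0,d])[0]-[250,100])*3.4)
E
```

```text
0.015 [393.8915 249.1105]
0.025 [392.1917 260.5501]
0.035 [390.5142 271.8432]
```

Emit:
servo_tool --series '[{"claw": 0,"dx": -0.17,"dy": -0.5,"dz": 1.9,"ax": -0.15,"ay": -0.3,"az": 0},{"claw": 0,"dx": -0.17,"dy": -0.5,"dz": 3.7,"ax": -0.15,"ay": -0.3,"az": 0},{"claw": 0,"dx": -0.17,"dy": -0.8,"dz": 3.7,"ax": -0.15,"ay": -0.3,"az": 0},{"claw": 0,"dx": -0.17,"dy": -1.4,"dz": 3.7,"ax": -0.15,"ay": -0.3,"az": 0},{"claw": 0,"dx": -0.17,"dy": -1.8,"dz": 3.7,"ax": -0.15,"ay": -0.3,"az": 0},{"claw": 0,"dx": -0.17,"dy": -1.8,"dz": 3.7,"ax": -0.15,"ay": -0.3,"az": 0}]'

```text
t: 2.75
eef_pos: [0.5456, 0.1853, 0.0747]
eef_rot: [-3.14, -0.003, 3.046]
wrist_force: [-0.2, -0.5, -0.2]
opening: -0.003
```

```bash
python3 - <<'E'
from h import *
st();go(j2w(.038,.101,.076))
a=robot.camera("scene");cv2.imwrite("pics/s2.png",cv2.resize(a[100:270,250:470,::-1],None,fx=3.4,fy=3.4,interpolation=cv2.INTER_CUBIC))
E
```

```text
t 2.75 jig [0.0368 0.1806 0.0747] z 0.0746881292192559 rot [-3.1399 -0.0028  3.0458] F [-0.2376 -0.4673 -0.2248] Fy -0.4876568468728305 op -0.0034170713841928605
shift cm [-0.1267 -7.9603 -0.1178] turn deg [-0.0987 -0.1623 -0.0703]
```

View pics/s2.png

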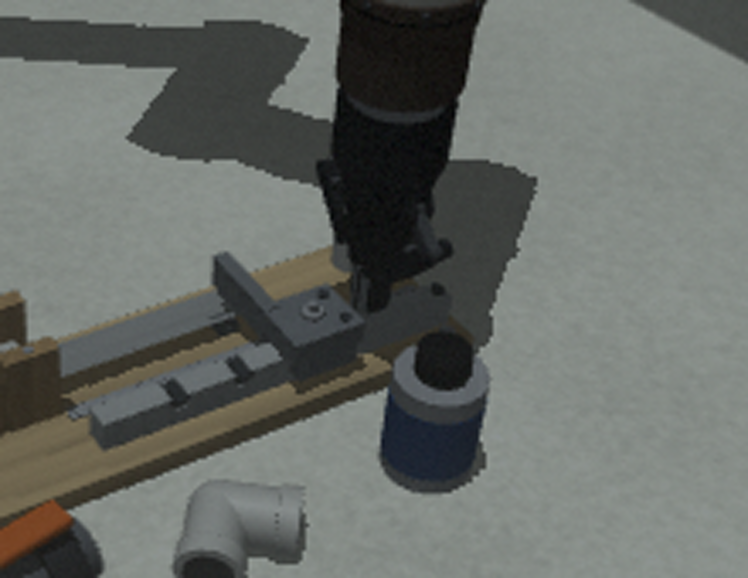

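The fingertips are low, just beyond the stop's outer face at crop (372,305). I'll creep in to find contact.

Emit:
servo_tool --series '[{"claw": 0,"dx": -0.1,"dy": -0.3,"dz": 0,"ax": -0.1,"ay": -0.15,"az": 0},{"claw": 0,"dx": -0.1,"dy": -0.6,"dz": 0,"ax": -0.1,"ay": -0.15,"az": 0},{"claw": 0,"dx": -0.1,"dy": -0.9,"dz": 0,"ax": -0.1,"ay": -0.15,"az": 0},{"claw": 0,"dx": -0.1,"dy": -1.2,"dz": 0,"ax": -0.1,"ay": -0.15,"az": 0}]'

```text
t: 3.2
eef_pos: [0.5457, 0.1743, 0.0748]
eef_rot: [3.139, 0.001, 3.046]
wrist_force: [-1.9, 5.7, 1.0]
opening: 0.001
```

```bash
python3 -c "
from h import *
st()"
```

```text
t 3.2 jig [0.0379 0.1697 0.0748] z 0.07482876552146354 rot [3.1395 0.0008 3.0457] F [-1.9024  5.7123  1.0065] Fy 5.507075518206446 op 0.0005227990014768665
```

Contact at Fy ≈ 5.5 N, with the tool at jig y 0.1697. That puts the face at 0.159, as measured. I'll push through the far notch.

Emit:
servo_tool --series '[{"claw": 0,"dx": 0,"dy": -0.25,"dz": 0,"ax": 0,"ay": 0,"az": 0},{"claw": 0,"dx": 0,"dy": -0.5,"dz": 0,"ax": 0,"ay": 0,"az": 0},{"claw": 0,"dx": 0,"dy": -0.75,"dz": 0,"ax": 0,"ay": 0,"az": 0},{"claw": 0,"dx": 0,"dy": -0.95,"dz": 0,"ax": 0,"ay": 0,"az": 0},{"claw": 0,"dx": 0,"dy": -1.1,"dz": 0,"ax": 0,"ay": 0,"az": 0}]'

```text
t: 3.7
eef_pos: [0.545, 0.1665, 0.0749]
eef_rot: [3.133, 0.003, 3.045]
wrist_force: [-5.6, 16.9, -0.9]
opening: 0.001
```

```bash
python3 -c "
from h import *
st()"
```

```text
t 3.7 jig [0.038  0.1618 0.0749] z 0.07487127647458032 rot [3.1334 0.0031 3.0449] F [-5.5615 16.9461 -0.9038] Fy 16.344992451109395 op 0.0011186696405070373
```

The force rises to 16 N at tool y 0.1618, where the far notch should be (0.1619). That confirms the geometry. I'll push on out of it.

Emit:
servo_tool --series '[{"claw": 0,"dx": 0,"dy": -0.4,"dz": 0,"ax": 0,"ay": 0,"az": 0},{"claw": 0,"dx": 0,"dy": -0.55,"dz": 0,"ax": 0.1,"ay": 0,"az": 0},{"claw": 0,"dx": 0,"dy": -0.7,"dz": 0,"ax": 0.2,"ay": 0,"az": 0},{"claw": 0,"dx": 0,"dy": -0.85,"dz": 0,"ax": 0.3,"ay": 0,"az": 0},{"claw": 0,"dx": 0,"dy": -1.0,"dz": 0,"ax": 0.3,"ay": 0,"az": 0}]'

```text
t: 4.2
eef_pos: [0.5442, 0.1594, 0.0748]
eef_rot: [3.135, 0.005, 3.046]
wrist_force: [-1.8, 6.8, -0.6]
opening: -0.001
```

```bash
python3 -c "
from h import *
st()"
```

```text
t 4.2 jig [0.0378 0.1546 0.0748] z 0.07481006410724324 rot [3.1351 0.0046 3.0461] F [-1.8091  6.7969 -0.6435] Fy 6.595660357825808 op -0.0007009568381602315
```

It has broken out at stop ≈ 0.097, and the force is down to 6.6 N. Now I'll slide it to about 8 mm before the middle notch.

Emit:
servo_tool --series '[{"claw": 0,"dx": 0,"dy": -0.4,"dz": 0,"ax": 0.1,"ay": -0.1,"az": 0},{"claw": 0,"dx": 0,"dy": -0.8,"dz": 0,"ax": 0.2,"ay": -0.2,"az": 0},{"claw": 0,"dx": 0,"dy": -1.2,"dz": 0,"ax": 0.3,"ay": -0.3,"az": 0},{"claw": 0,"dx": 0,"dy": -1.6,"dz": 0,"ax": 0.3,"ay": -0.3,"az": 0},{"claw": 0,"dx": 0,"dy": -2.0,"dz": 0,"ax": 0.3,"ay": -0.3,"az": 0},{"claw": 0,"dx": 0,"dy": -2.4,"dz": 0,"ax": 0.3,"ay": -0.3,"az": 0},{"claw": 0,"dx": 0,"dy": -2.8,"dz": 0,"ax": 0.3,"ay": -0.3,"az": 0},{"claw": 0,"dx": 0,"dy": -3.1,"dz": 0,"ax": 0.3,"ay": -0.3,"az": 0},{"claw": 0,"dx": 0,"dy": -3.3,"dz": 0,"ax": 0.3,"ay": -0.3,"az": 0},{"claw": 0,"dx": 0,"dy": -3.4,"dz": 0,"ax": 0.3,"ay": -0.3,"az": 0}]'

```text
t: 5.2
eef_pos: [0.5409, 0.1262, 0.0747]
eef_rot: [3.139, 0.01, 3.046]
wrist_force: [-1.9, 5.5, 1.3]
opening: 0.001
```

```bash
python3 -c "
from h import *
st()"
```

```text
t 5.2 jig [0.0377 0.1213 0.0747] z 0.07473587636485493 rot [3.139  0.0102 3.046 ] F [-1.8977  5.4954  1.3141] Fy 5.291602717811611 op 0.0012629681117631755
```

Emit:
servo_tool --series '[{"claw": 0,"dx": 0,"dy": -0.2,"dz": 0,"ax": 0,"ay": -0.2,"az": 0},{"claw": 0,"dx": 0,"dy": -0.35,"dz": 0,"ax": 0,"ay": -0.4,"az": 0},{"claw": 0,"dx": 0,"dy": -0.5,"dz": 0,"ax": 0,"ay": -0.5,"az": 0},{"claw": 0,"dx": 0,"dy": -0.6,"dz": 0,"ax": 0,"ay": -0.5,"az": 0},{"claw": 0,"dx": 0,"dy": -0.65,"dz": 0,"ax": 0,"ay": -0.5,"az": 0},{"claw": 0,"dx": 0,"dy": -0.65,"dz": 0,"ax": 0,"ay": -0.5,"az": 0}]'

```text
t: 5.8
eef_pos: [0.5403, 0.1194, 0.0747]
eef_rot: [3.139, 0.019, 3.046]
wrist_force: [-0.5, 0.5, -0.2]
opening: 0.001
```

```bash
python3 - <<'E'
from h import *
st()
for n,s in(("scene",(slice(100,270),slice(250,470))),("top",(slice(180,280),slice(160,360)))):
    a=robot.camera(n)[s][:,:,::-1];cv2.imwrite(f"pics/{n}3.png",cv2.convertScaleAbs(cv2.resize(a,None,fx=3.4,fy=3.4,interpolation=cv2.INTER_CUBIC),alpha=1.4))
E
```

```text
t 5.8 jig [0.0378 0.1144 0.0747] z 0.0746666028300542 rot [3.1393 0.0188 3.0456] F [-0.4947  0.457  -0.1576] Fy 0.4082249105408799 op 0.0013222213836290501
```

View pics/scene3.png

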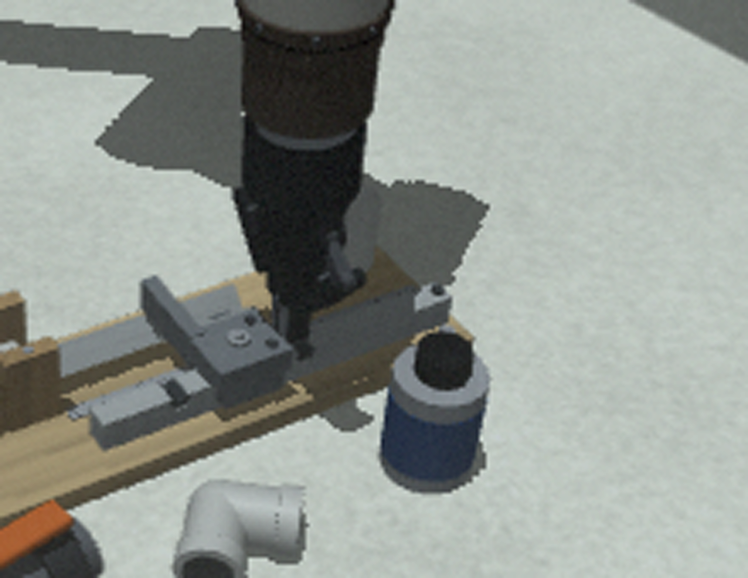

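View pics/top3.png

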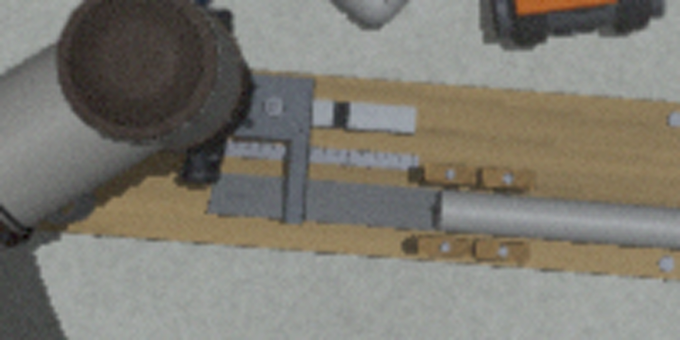

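Fy has dropped to 0.4 N at tool y 0.1144, and in both views the middle notch is covered with only the near one open (scene crop (178,390)). The stop seems to have clicked in. I'll back off, rise, and check it with an unobstructed view.

Emit:
servo_tool --series '[{"claw": 0,"dx": 0,"dy": 0.8,"dz": 0,"ax": 0,"ay": -1,"az": 0},{"claw": 0,"dx": 0,"dy": 1.5,"dz": 0,"ax": 0,"ay": -1,"az": 0},{"claw": 0,"dx": 0,"dy": 1.5,"dz": -3,"ax": 0,"ay": -1,"az": 0},{"claw": 0,"dx": 0,"dy": 1.5,"dz": -7.5,"ax": 0,"ay": -1,"az": 0},{"claw": 0,"dx": 3,"dy": 0,"dz": -12,"ax": 0,"ay": -1,"az": 0},{"claw": 0,"dx": 6,"dy": -3.5,"dz": -13,"ax": 0,"ay": -1,"az": 0},{"claw": 0,"dx": 8,"dy": -8,"dz": -13,"ax": 0,"ay": -1,"az": 0},{"claw": 0,"dx": 8,"dy": -13,"dz": -13,"ax": 0,"ay": -1,"az": 0},{"claw": 0,"dx": 8,"dy": -18,"dz": -13,"ax": 0,"ay": -1,"az": 0},{"claw": 0,"dx": 8,"dy": -22.5,"dz": -13,"ax": 0,"ay": -1,"az": 0}]'

```text
t: 6.9
eef_pos: [0.4362, -0.0983, 0.2033]
eef_rot: [3.139, 0.038, 3.047]
wrist_force: [1.1, -0.4, 0.5]
opening: 0.001
```

```bash
python3 - <<'E'
from h import *
st();go(j2w(-.03,-.34,.2))
E
```

```text
t 6.9 jig [-0.0454 -0.1121  0.2033] z 0.20330757568841845 rot [3.1387 0.0375 3.0469] F [ 1.1287 -0.3729  0.5324] Fy -0.2646185998799219 op 0.0008322678257499084
shift cm [ -1.5242 -22.7939   0.3221] turn deg [ 0.1663  2.1512 -0.0003]
```

Emit:
servo_tool --series '[{"claw": 0,"dx": -0.3,"dy": -4.5,"dz": 0,"ax": 0,"ay": 0.5,"az": 0},{"claw": 0,"dx": -0.6,"dy": -9,"dz": 0,"ax": 0,"ay": 1,"az": 0},{"claw": 0,"dx": -1,"dy": -13.5,"dz": 0,"ax": 0,"ay": 1.5,"az": 0},{"claw": 0,"dx": -1.5,"dy": -18,"dz": 0,"ax": 0,"ay": 2.15,"az": 0},{"claw": 0,"dx": -1.5,"dy": -22.8,"dz": 2,"ax": 0.15,"ay": 2.15,"az": 0},{"claw": 0,"dx": -1.5,"dy": -22.8,"dz": 5,"ax": 0.15,"ay": 2.15,"az": 0}]'

```text
t: 7.5
eef_pos: [0.4326, -0.3315, 0.1542]
eef_rot: [-3.139, 0.005, 3.042]
wrist_force: [-0.2, 0.9, -0.9]
opening: -0.0
```

```bash
python3 - <<'E'
from h import *
st();go(j2w(-.03,-.33,.068))
for n,(a,b,c,d) in(("scene",(120,270,140,390)),("top",(180,280,160,400))):
    im=robot.camera(n)[:,:,::-1];cv2.imwrite(f"pics/{n}4f.png",im);cv2.imwrite(f"pics/{n}4.png",cv2.convertScaleAbs(cv2.resize(im[a:b,c:d],None,fx=3.2,fy=3.2,interpolation=cv2.INTER_CUBIC),alpha=1.4))
E
```

```text
t 7.5 jig [-0.0269 -0.3446  0.1542] z 0.15419699832636477 rot [-3.1394  0.0053  3.0423] F [-0.2016  0.8791 -0.8973] Fy 0.8561519178592022 op -0.00047983760633613955
shift cm [0.3673 1.4795 8.6146] turn deg [-0.129   0.3044 -0.2682]
```

View pics/scene4.png

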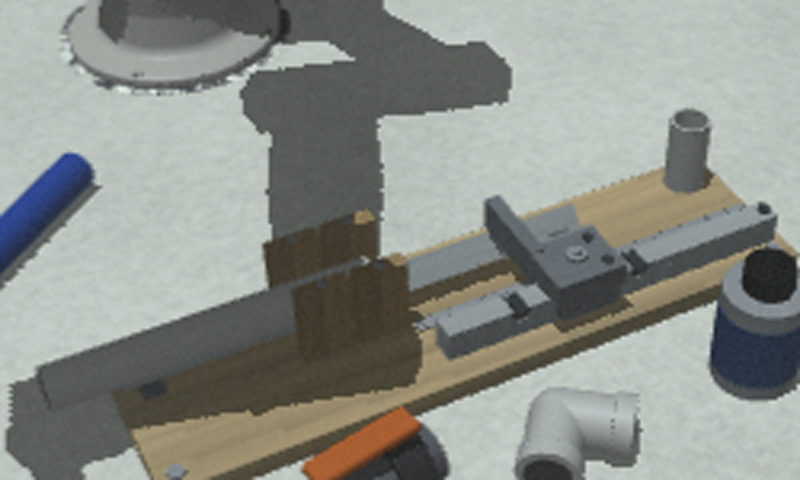

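View pics/top4.png

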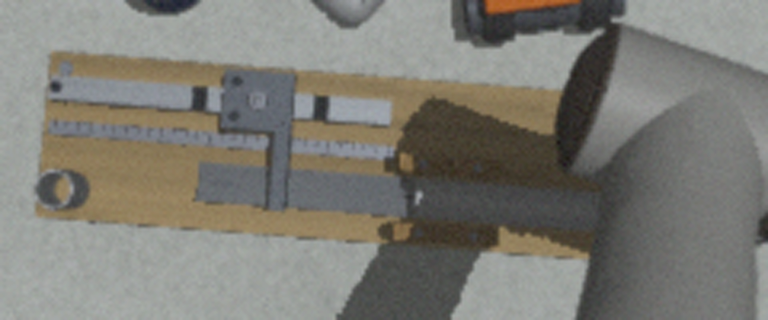

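The stop stands centred (stem at top crop (258,100)) between the far and near notches, both open at crop x 200 and 321. The offcut, elbow and can are where they were. Next I'll measure the faces and check the gripper over the feed end.

```bash
python3 - <<'E'
from h import *
T=lambda x,y:(160+(x+.5)/3.2-.5,180+(y+.5)/3.2-.5)
for k,p,z in[("far",(200,99),.042),("near",(321,108),.042),("stem",(258,100),.071),("saddle inner",(295,98),.064),("saddle outer",(222,92),.064),("arm inner tip",(287,207),.065),("arm inner",(290,140),.065),("offcut",(62,189),.08)]:
    print(k,w2j(cast("top",T(*p),z)))
T0=lambda x,y:(160+(x+.5)/3.3-.5,185+(y+.5)/3.3-.5)
for p,z in[((733,212),.0456),((735,194),.0456),((733,230),.0456),((427,187),.0456),((428,172),.058),((65,181),.08)]: print(w2j(cast("top",T0(*p),z)))
# scene feed end: centre of end in scene0c (48,291)
S=lambda x,y:(140+(x+.5)/2.9-.5,140+(y+.5)/2.9-.5)
print("scene feed",w2j(cast("scene",S(46,294),.0456)))
im=cv2.imread("pics/scene4f.png")[100:300,60:320];cv2.imwrite("pics/scene4g.png",cv2.convertScaleAbs(cv2.resize(im,None,fx=3,fy=3,interpolation=cv2.INTER_CUBIC),alpha=1.4))
E
```

```text
far [0.0372 0.1223 0.042 ]
near [0.0373 0.0226 0.042 ]
stem [0.0378 0.072  0.071 ]
saddle inner [0.0422 0.0431 0.064 ]
saddle outer [0.0426 0.1021 0.064 ]
arm inner tip [-0.0455  0.0425  0.065 ]
arm inner [0.0081 0.0444 0.065 ]
offcut [-0.0443  0.219   0.08  ]
[-0.0317 -0.3011  0.0456]
[-0.0175 -0.3019  0.0456]
[-0.0459 -0.3019  0.0456]
[-0.0301 -0.0588  0.0456]
[-0.0185 -0.0583  0.058 ]
[-0.0462  0.2181  0.08  ]
scene feed [-0.0317 -0.2926  0.0456]
```

View pics/scene4g.png

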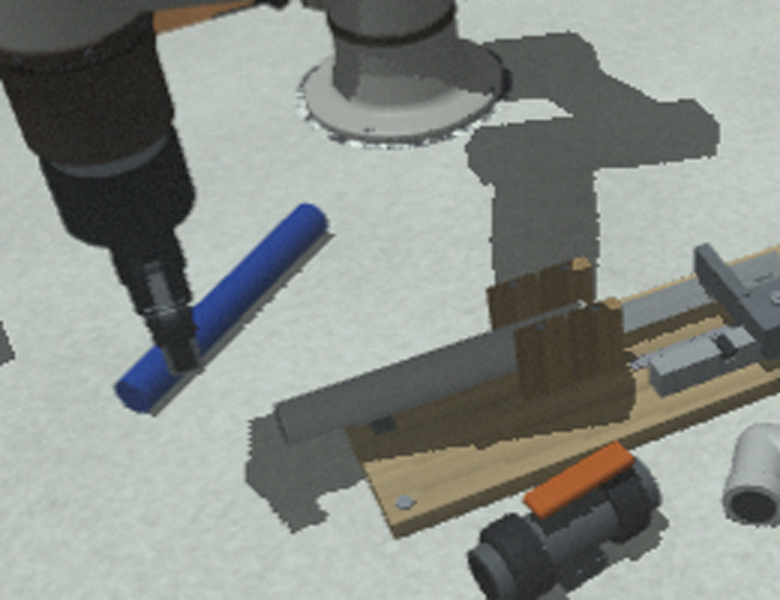

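The stop measures 0.1405, the pipe's stop end is at jig y −0.058 and its feed end at about −0.299 (length 0.241, 0.240 expected). The stop face is at about +0.045, so the pipe has roughly 103 mm to go. The gripper stands free of the feed end (crop (280,425)). I'll descend behind it.

Emit:
servo_tool --series '[{"claw": 0,"dx": 0.37,"dy": 0.8,"dz": 3,"ax": -0.13,"ay": 0.3,"az": -0.27},{"claw": 0,"dx": 0.37,"dy": 0.8,"dz": 6,"ax": -0.13,"ay": 0.3,"az": -0.27},{"claw": 0,"dx": 0.37,"dy": 0.8,"dz": 8.6,"ax": -0.13,"ay": 0.3,"az": -0.27},{"claw": 0,"dx": 0.37,"dy": 1.2,"dz": 8.6,"ax": -0.13,"ay": 0.3,"az": -0.27},{"claw": 0,"dx": 0.37,"dy": 1.6,"dz": 8.6,"ax": -0.13,"ay": 0.3,"az": -0.27},{"claw": 0,"dx": 0.37,"dy": 1.6,"dz": 8.6,"ax": -0.13,"ay": 0.3,"az": -0.27}]'

```text
t: 8.2
eef_pos: [0.4274, -0.3095, 0.0654]
eef_rot: [3.136, -0.011, 3.05]
wrist_force: [-0.0, 0.2, -0.9]
opening: -0.002
```

```bash
python3 - <<'E'
from h import *
st();go(j2w(-.03,-.22,.068))
im=robot.camera("scene")[100:300,60:320,::-1];cv2.imwrite("pics/s5.png",cv2.convertScaleAbs(cv2.resize(im,None,fx=3,fy=3,interpolation=cv2.INTER_CUBIC),alpha=1.4))
E
```

```text
t 8.2 jig [-0.0342 -0.3232  0.0654] z 0.06537199163797748 rot [ 3.1362 -0.0107  3.0502] F [-0.0129  0.1721 -0.9172] Fy 0.17009337792282503 op -0.002064302315335586
shift cm [-0.446  10.317  -0.2124] turn deg [ 0.3052 -0.6114  0.1833]
```

View pics/s5.png

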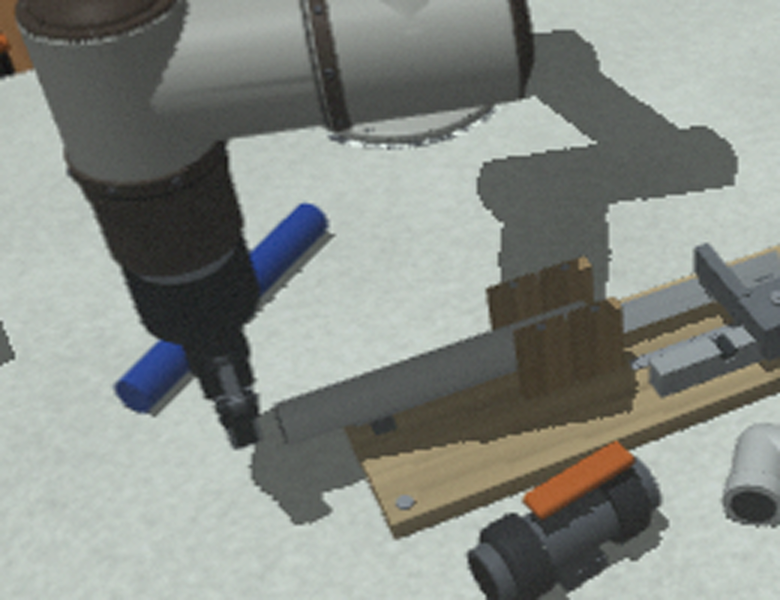

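The fingertips sit just behind the pipe's feed end (crop (243,440)), 4 mm off in x and 3 mm low. I'll correct both and start the push.

Emit:
servo_tool --series '[{"claw": 0,"dx": -0.4,"dy": 0,"dz": -0.3,"ax": 0.3,"ay": -0.6,"az": 0.2},{"claw": 0,"dx": -0.45,"dy": 0.4,"dz": -0.35,"ax": 0.3,"ay": -0.6,"az": 0.2},{"claw": 0,"dx": -0.45,"dy": 0.8,"dz": -0.35,"ax": 0.3,"ay": -0.6,"az": 0.2},{"claw": 0,"dx": -0.45,"dy": 1.2,"dz": -0.35,"ax": 0.3,"ay": -0.6,"az": 0.2},{"claw": 0,"dx": -0.45,"dy": 1.6,"dz": -0.35,"ax": 0.3,"ay": -0.6,"az": 0.2},{"claw": 0,"dx": -0.45,"dy": 2.0,"dz": -0.35,"ax": 0.3,"ay": -0.6,"az": 0.2},{"claw": 0,"dx": -0.45,"dy": 2.4,"dz": -0.35,"ax": 0.3,"ay": -0.6,"az": 0.2},{"claw": 0,"dx": -0.45,"dy": 2.8,"dz": -0.35,"ax": 0.3,"ay": -0.6,"az": 0.2}]'

```text
t: 9.05
eef_pos: [0.4344, -0.2821, 0.0689]
eef_rot: [-3.142, -0.0, 3.046]
wrist_force: [-0.5, -1.5, 0.3]
opening: -0.002
```

```bash
python3 - <<'E'
from h import *
st();go(j2w(-.03,-.22,.068))
im=robot.camera("scene")[100:300,60:320,::-1];cv2.imwrite("pics/s6.png",cv2.convertScaleAbs(cv2.resize(im,None,fx=3,fy=3,interpolation=cv2.INTER_CUBIC),alpha=1.4))
E
```

```text
t 9.05 jig [-0.0298 -0.2952  0.0689] z 0.06894970731149416 rot [-3.1415 -0.      3.0463] F [-0.4754 -1.5046  0.3123] Fy -1.5427289454541144 op -0.0015864569296315189
shift cm [0.0263 7.5211 0.0946] turn deg [-0.0025 -0.0003 -0.0413]
```

View pics/s6.png

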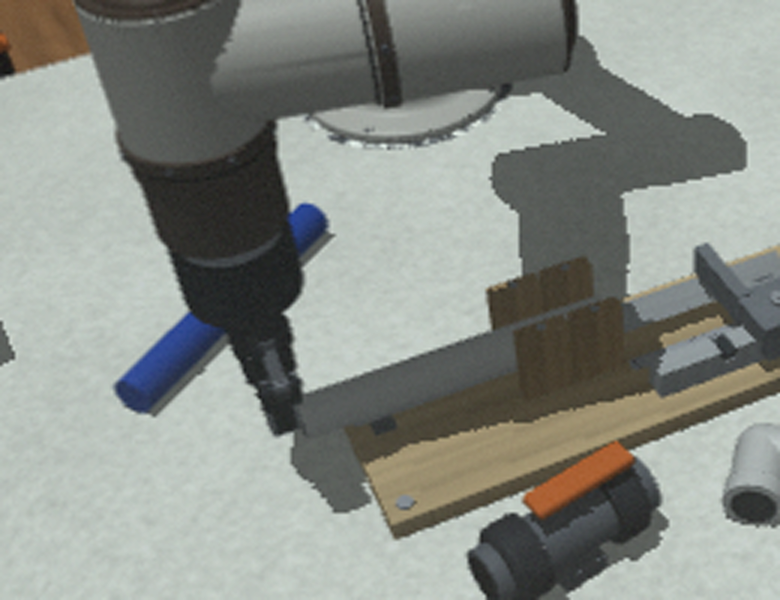

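The tips are on the feed end at 1.5 N and the pipe moves. I'll keep pushing to about 25 mm short of contact.

Emit:
servo_tool --series '[{"claw": 0,"dx": 0,"dy": 0.6,"dz": 0,"ax": 0,"ay": 0,"az": 0},{"claw": 0,"dx": 0,"dy": 1.3,"dz": 0,"ax": 0,"ay": 0,"az": 0},{"claw": 0,"dx": 0,"dy": 2,"dz": 0,"ax": 0,"ay": 0,"az": 0},{"claw": 0,"dx": 0,"dy": 2.7,"dz": 0,"ax": 0,"ay": 0,"az": 0},{"claw": 0,"dx": 0,"dy": 3.4,"dz": 0,"ax": 0,"ay": 0,"az": 0},{"claw": 0,"dx": 0,"dy": 4.1,"dz": 0,"ax": 0,"ay": 0,"az": 0},{"claw": 0,"dx": 0,"dy": 4.8,"dz": 0,"ax": 0,"ay": 0,"az": 0},{"claw": 0,"dx": 0,"dy": 5.4,"dz": 0,"ax": 0,"ay": 0,"az": 0},{"claw": 0,"dx": 0,"dy": 5.9,"dz": 0,"ax": 0,"ay": 0,"az": 0},{"claw": 0,"dx": 0,"dy": 6.2,"dz": 0,"ax": 0,"ay": 0,"az": 0}]'

```text
t: 10.1
eef_pos: [0.4403, -0.2194, 0.0689]
eef_rot: [3.141, -0.0, 3.047]
wrist_force: [1.2, -0.6, -0.0]
opening: -0.001
```

```bash
python3 - <<'E'
from h import *
st();go(j2w(-.03,-.206,.069))
for n,(a,b,c,d) in(("scene",(120,270,140,390)),("top",(180,280,160,400))):
    im=robot.camera(n)[:,:,::-1];cv2.imwrite(f"pics/{n}7.png",cv2.convertScaleAbs(cv2.resize(im[a:b,c:d],None,fx=3.2,fy=3.2,interpolation=cv2.INTER_CUBIC),alpha=1.5))
E
```

```text
t 10.1 jig [-0.0298 -0.2323  0.0689] z 0.06894878179531284 rot [ 3.1413 -0.      3.0468] F [ 1.1858 -0.553  -0.0344] Fy -0.438474552180307 op -0.0007925018944773604
shift cm [ 0.0221  2.6267 -0.0045] turn deg [ 0.0144 -0.0027 -0.0103]
```

View pics/scene7.png

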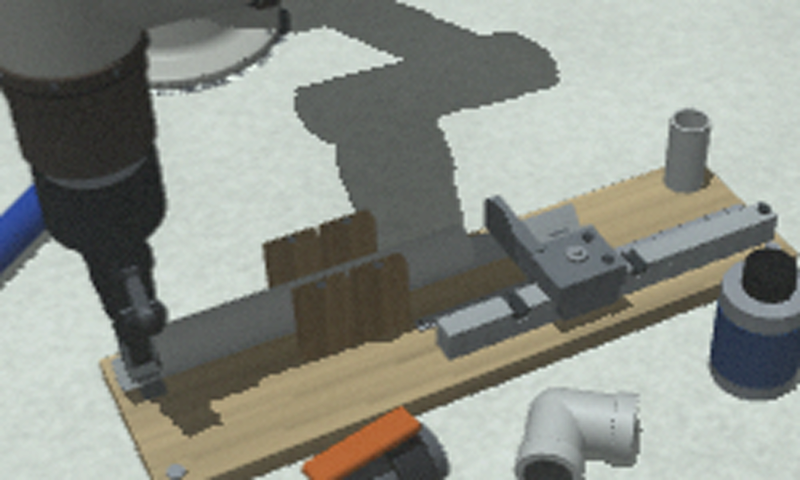

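View pics/top7.png

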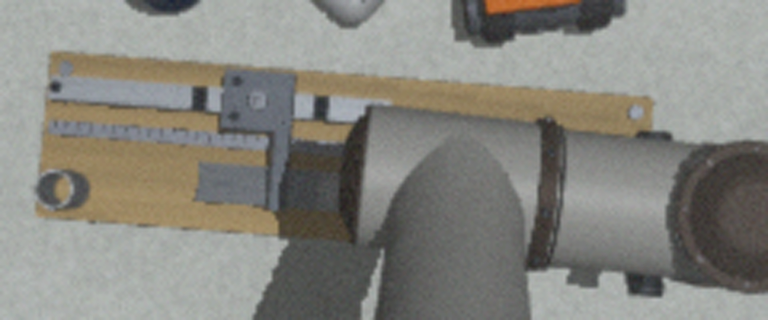

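The pipe emerges past the guide towards the stop, which is still centred at top crop (258,100). I'll creep 19 mm, then move in 1 mm steps.

Emit:
servo_tool --series '[{"claw": 0,"dx": 0,"dy": 0.25,"dz": 0,"ax": 0,"ay": 0,"az": 0},{"claw": 0,"dx": 0,"dy": 0.5,"dz": 0,"ax": 0,"ay": 0,"az": 0},{"claw": 0,"dx": 0,"dy": 0.75,"dz": 0,"ax": 0,"ay": 0,"az": 0},{"claw": 0,"dx": 0,"dy": 1,"dz": 0,"ax": 0,"ay": 0,"az": 0},{"claw": 0,"dx": 0,"dy": 1.25,"dz": 0,"ax": 0,"ay": 0,"az": 0},{"claw": 0,"dx": 0,"dy": 1.5,"dz": 0,"ax": 0,"ay": 0,"az": 0},{"claw": 0,"dx": 0,"dy": 1.7,"dz": 0,"ax": 0,"ay": 0,"az": 0},{"claw": 0,"dx": 0,"dy": 1.85,"dz": 0,"ax": 0,"ay": 0,"az": 0},{"claw": 0,"dx": 0,"dy": 1.95,"dz": 0,"ax": 0,"ay": 0,"az": 0}]'

```text
t: 11.1
eef_pos: [0.4419, -0.1999, 0.0689]
eef_rot: [3.141, -0.001, 3.047]
wrist_force: [-0.1, -1.4, 0.2]
opening: 0.001
```

```bash
python3 - <<'E'
from h import *
st()
im=robot.camera("scene")[160:240,240:360,::-1];cv2.imwrite("pics/s8.png",cv2.convertScaleAbs(cv2.resize(im,None,fx=6,fy=6,interpolation=cv2.INTER_CUBIC),alpha=1.7))
E
```

```text
t 11.1 jig [-0.03   -0.2127  0.0689] z 0.06889315637930638 rot [ 3.1411 -0.0005  3.047 ] F [-0.143  -1.3506  0.1689] Fy -1.3581144370429603 op 0.0011802005002736632
```

View pics/s8.png

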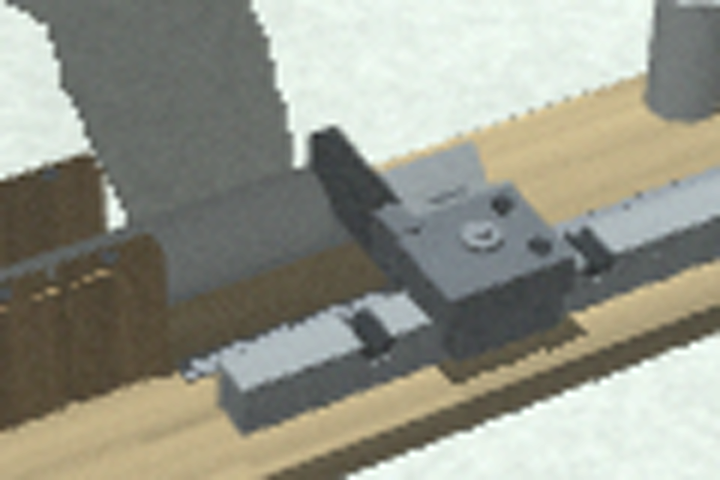

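The pipe's end is close to the stop arm at crop (340,210), at sliding force only. I'll go on in millimetre steps.

Emit:
servo_tool --series '[{"claw": 0,"dx": 0,"dy": 0.1,"dz": 0,"ax": 0,"ay": 0,"az": 0},{"claw": 0,"dx": 0,"dy": 0.2,"dz": 0,"ax": 0,"ay": 0,"az": 0},{"claw": 0,"dx": 0,"dy": 0.3,"dz": 0,"ax": 0,"ay": 0,"az": 0},{"claw": 0,"dx": 0,"dy": 0.4,"dz": 0,"ax": 0,"ay": 0,"az": 0}]'

```text
t: 11.55
eef_pos: [0.4423, -0.1958, 0.0689]
eef_rot: [3.141, -0.001, 3.047]
wrist_force: [0.3, -1.5, 0.2]
opening: 0.0
```

Emit:
servo_tool --series '[{"claw": 0,"dx": 0,"dy": 0.1,"dz": 0,"ax": 0,"ay": 0,"az": 0},{"claw": 0,"dx": 0,"dy": 0.1,"dz": 0,"ax": 0,"ay": 0,"az": 0}]'

```text
t: 11.75
eef_pos: [0.4424, -0.1946, 0.0689]
eef_rot: [3.141, -0.001, 3.047]
wrist_force: [0.2, -0.3, 0.2]
opening: -0.003
```

Emit:
servo_tool --series '[{"claw": 0,"dx": 0,"dy": 0.07,"dz": 0,"ax": 0,"ay": 0,"az": 0},{"claw": 0,"dx": 0,"dy": 0.14,"dz": 0,"ax": 0,"ay": 0,"az": 0},{"claw": 0,"dx": 0,"dy": 0.14,"dz": 0,"ax": 0,"ay": 0,"az": 0}]'

```text
t: 12.05
eef_pos: [0.4425, -0.1931, 0.0689]
eef_rot: [3.141, -0.001, 3.047]
wrist_force: [-0.5, 0.1, -0.2]
opening: -0.001
```

```bash
python3 - <<'E'
from h import *
st()
im=robot.camera("scene")[160:240,240:360,::-1];cv2.imwrite("pics/s9.png",cv2.convertScaleAbs(cv2.resize(im,None,fx=6,fy=6,interpolation=cv2.INTER_CUBIC),alpha=1.7))
im=robot.camera("top")[190:260,160:290,::-1];cv2.imwrite("pics/t9.png",cv2.convertScaleAbs(cv2.resize(im,None,fx=6,fy=6,interpolation=cv2.INTER_CUBIC),alpha=1.7))
E
```

```text
t 12.05 jig [-0.0301 -0.2059  0.0689] z 0.06887456434449588 rot [ 3.1409 -0.0007  3.0471] F [-0.5202  0.0637 -0.1552] Fy 0.014224348753685598 op -0.001094672625678945
```

View pics/s9.png

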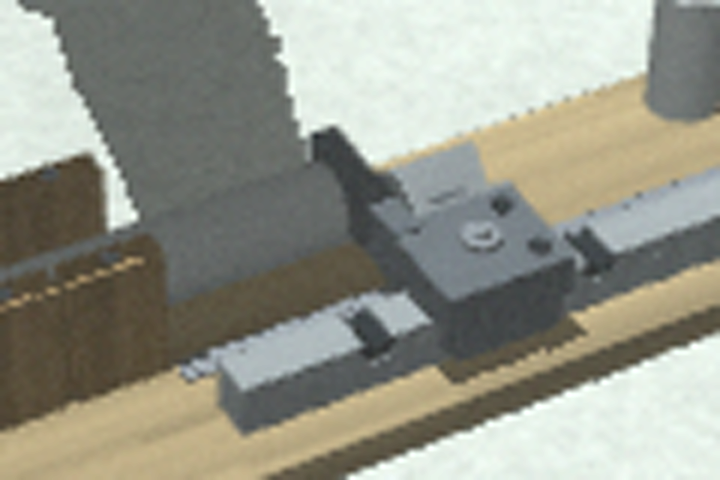

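View pics/t9.png

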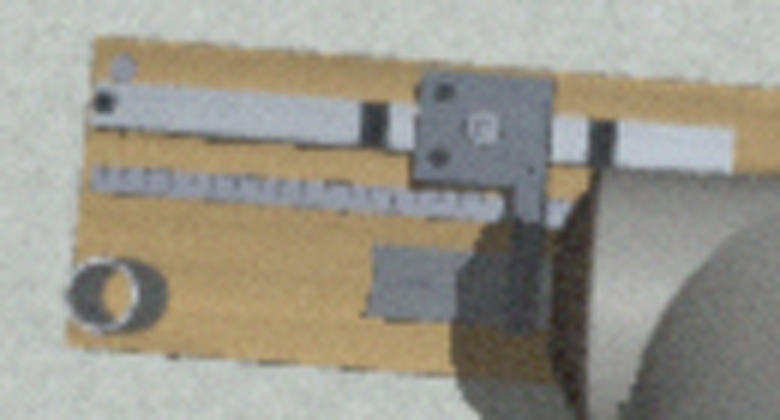

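The pipe end looks almost at the arm (crop (345,200)) but no contact force yet. A little further.

Emit:
servo_tool --series '[{"claw": 0,"dx": 0,"dy": 0.07,"dz": 0,"ax": 0,"ay": 0,"az": 0},{"claw": 0,"dx": 0,"dy": 0.14,"dz": 0,"ax": 0,"ay": 0,"az": 0}]'

```text
t: 12.35
eef_pos: [0.4426, -0.1922, 0.0689]
eef_rot: [-3.142, -0.001, 3.047]
wrist_force: [-1.2, -5.6, -0.2]
opening: 0.001
```

Emit:
servo_tool --series '[{"claw": 0,"dx": 0,"dy": 0.07,"dz": 0,"ax": 0,"ay": 0,"az": 0},{"claw": 0,"dx": 0,"dy": 0.12,"dz": 0,"ax": 0,"ay": 0,"az": 0}]'

```text
t: 12.55
eef_pos: [0.4425, -0.192, 0.069]
eef_rot: [-3.14, -0.001, 3.048]
wrist_force: [-0.1, -10.6, -1.0]
opening: -0.005
```

Contact: the force rises to 10.6 N with the tool stopped, which is well under the notch's 15–20 N. I'll back straight off, rise and check.

Emit:
servo_tool --series '[{"claw": 0,"dx": 0,"dy": 0,"dz": 0,"ax": 0,"ay": 0,"az": 0},{"claw": 0,"dx": 0,"dy": -0.3,"dz": 0,"ax": 0,"ay": 0,"az": 0},{"claw": 0,"dx": 0,"dy": -1,"dz": 0,"ax": 0,"ay": 0,"az": 0},{"claw": 0,"dx": 0,"dy": -2.5,"dz": 0,"ax": 0,"ay": 0,"az": 0},{"claw": 0,"dx": 0,"dy": -4,"dz": -3,"ax": 0,"ay": 0,"az": 0},{"claw": 0,"dx": 0,"dy": -6,"dz": -7,"ax": 0,"ay": 0,"az": 0},{"claw": 0,"dx": 2,"dy": -9,"dz": -10,"ax": 0,"ay": 0,"az": 0},{"claw": 0,"dx": 4,"dy": -13,"dz": -13,"ax": 0,"ay": 0,"az": 0},{"claw": 0,"dx": 4,"dy": -17,"dz": -15,"ax": 0,"ay": 0,"az": 0},{"claw": 0,"dx": 4,"dy": -21,"dz": -15,"ax": 0,"ay": 0,"az": 0}]'

```text
t: 13.55
eef_pos: [0.3838, -0.3999, 0.2239]
eef_rot: [-3.136, 0.006, 3.048]
wrist_force: [0.6, -0.3, -0.0]
opening: 0.001
```

```bash
python3 - <<'E'
from h import *
st()
im=robot.camera("scene")[:,:,::-1];cv2.imwrite("pics/s10.png",cv2.convertScaleAbs(cv2.resize(im[140:270,200:380],None,fx=4.4,fy=4.4,interpolation=cv2.INTER_CUBIC),alpha=1.6))
im=robot.camera("top")[:,:,::-1];cv2.imwrite("pics/t10f.png",im);cv2.imwrite("pics/t10.png",cv2.convertScaleAbs(cv2.resize(im[185:275,160:380],None,fx=3.6,fy=3.6,interpolation=cv2.INTER_CUBIC),alpha=1.6))
E
```

```text
t 13.55 jig [-0.069  -0.4173  0.2239] z 0.22390502457518305 rot [-3.1359  0.0061  3.0484] F [ 0.639  -0.3272 -0.0284] Fy -0.2653855495173735 op 0.0006758010034539822
```

View pics/s10.png

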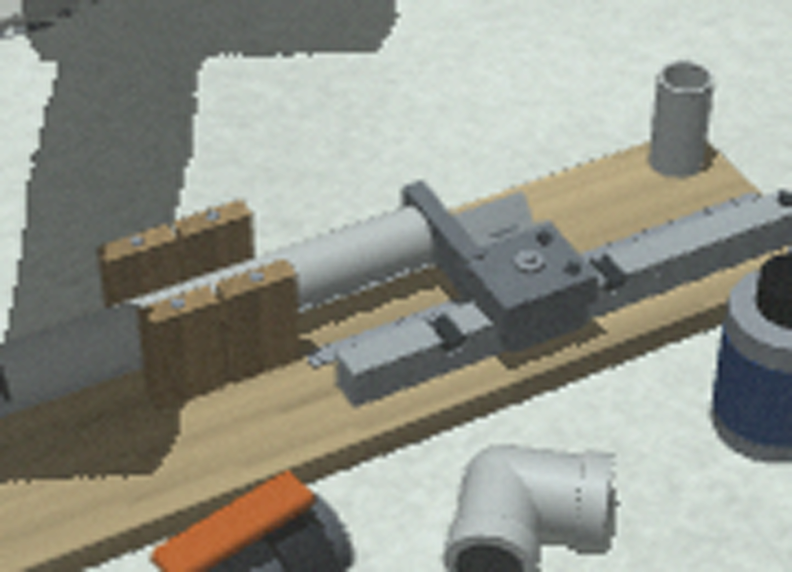

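View pics/t10.png

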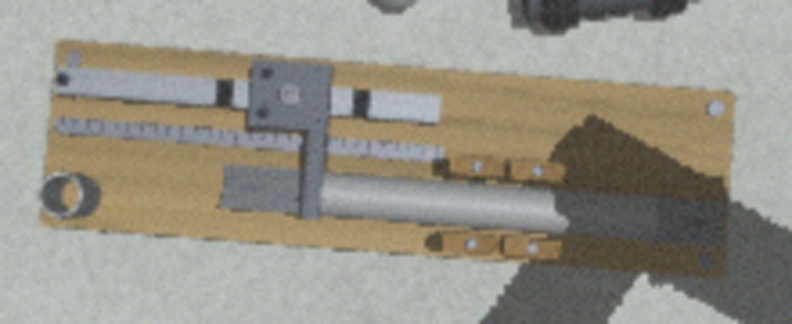

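Both views show the pipe's end against the stop arm with no visible gap (scene crop (430,225), top crop (325,195)). The stop is still midway between the open far and near notches, and the bystanders are in place. One numeric check before handing in.

```bash
python3 - <<'E'
from h import *
T=lambda x,y:(160+(x+.5)/3.6-.5,185+(y+.5)/3.6-.5)
g=lambda p,z:w2j(cast("top",T(*p),z))
print("far",g((224,93),.042),"near",g((361,103),.042),"stem",g((289,94),.071),"feed",g((659,219),.0456),"arm inner",g((326,190),.065),"offcut",g((70,194),.08))
S=lambda x,y:(200+(x+.5)/4.4-.5,140+(y+.5)/4.4-.5)
print("stem 2-view",[tri(T(289,94),S(530,261))])
im=cv2.imread("pics/t10f.png")[225:265,290:380];cv2.imwrite("pics/t10g.png",cv2.convertScaleAbs(cv2.resize(im,None,fx=8,fy=8,interpolation=cv2.INTER_CUBIC),alpha=3))
E
```

```text
far [0.0375 0.1231 0.042 ] near [0.0377 0.0228 0.042 ] stem [0.0382 0.073  0.071 ] feed [-0.0305 -0.1991  0.0456] arm inner [-0.0277  0.0418  0.065 ] offcut [-0.0439  0.2189  0.08  ]
stem 2-view [(array([0.5371, 0.0785, 0.0695]), np.float64(0.000649664562409764))]
```

View pics/t10g.png

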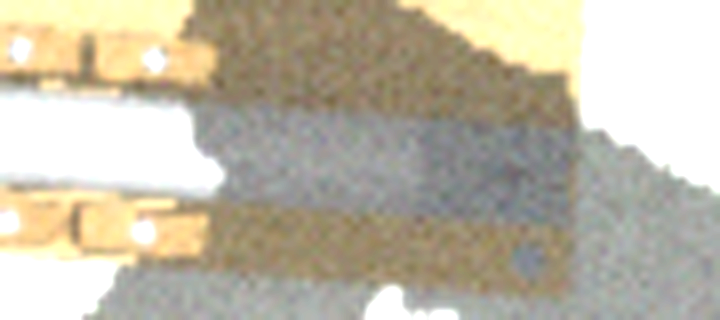

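The stem is at jig y 0.073, exactly the middle notch, and the feed end is at x −0.030. The contact force confirmed the pipe is seated. Handing in.

```bash
python3 -c "
from bench import robot
print(robot.hand_in())"
```

```text
the job is handed in; nothing more can be done
None
```

I pushed the stop through the far notch into the middle one, then pushed the pipe through the saw guide until its end met the stop. I backed the arm clear and handed in at about 14 s; no verdict was reported.

- **Stop:** The push force dropped to 0.4 N as it clicked in. In the last pictures the stem stood at y = 0.073 m in the jig's frame, midway between the two open notches, which puts the stop at about 0.140 m. The roller's drop could not be read directly. The two-view stem height was 69 mm before the push and 69.5 mm at the end, too coarse to show the 4 mm drop, so the seating rests on the force drop and the position.
- **Pipe:** The force rose to 10.6 N while the tool stopped moving, below the 15–20 N that would push the stop out. No gap was visible in either view, and the feed end was at x = −0.030 m.
- **Bystanders:** The offcut was within 3 mm of its first measurement. The elbow, valve and can looked unmoved, but I did not measure them.
- **Small disagreements:** The pipe's feed end measured 5 mm further out in the final top view (−0.199 m) than the tool's contact position implied (−0.194 m). The arm's inner face measured 0.042 m there against the 0.045 m expected. At the start the two views also differed by 8 mm on the feed end. I put these down to reading the edges off the images (the final feed end lay in shadow) and relied on the contact force.

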